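# Engage the bayonet collar of the bench filter

### The arm

A 7-joint arm with a two-finger parallel gripper is mounted at the origin on a cart in front of the work surface, level with it; the furniture and walls round the work are solid. World frame = base frame: x ahead of the robot, y to its left, z up, the work surface at z = 0. Lengths are in m, angles in rad, forces in N, time in s.
With the tool pointing down it reaches from about 0.425 to 0.925 m from the base axis. Payload 6.8 kg.
Tool frame: the origin (TCP) lies on the front face of the gripper's body, between the roots of the fingers; the fingertips stand 73 mm ahead of it and the grasp point (between the pads) lies 54 mm ahead of it (env.nose_length is the distance from the TCP to the fingertips, in m); z points along the fingers, y is the line along which they close (so a half turn about z gives the same grasp; the last joint's range is limited). The gripper opens to 85 mm and grips with 20 to 120 N. Pads are 22 mm wide; open, the fingers measure 114 mm over their backs; the gripper's body (76 mm by 85 mm) begins 54 mm behind the grasp point. The pads swing forward as they close: fully open they stand 13 mm farther back than shut.
Start: joints at [-1.32, 0.477, 0.022, 1.555, -0.011, 1.109, -0.083], TCP at [0.237, 0.632, 0.304] pointing down, gripper open.
Joint ranges: [-2.96, 2.96], [-0.34, 2.1], [-1.41, 1.46], [0.24, 2.44], [-1.37, 4.51], [0.17, 1.92], [-2.96, 2.96]. Speed limits (rad/s): [2.39, 2.39, 3.14, 3.14, 3.14, 3.14, 3.14].

### API

Orientations are given as a unit quaternion [w, x, y, z].
In Python, from cell import env, kin, camera, calibration, job gives the robot as it stands. The module is installed in compiled form; this text tells all that it offers. Calls block until the motion is done:
- env.reach(position, orientation): joint-space move of the TCP to a pose.
- env.movel(position, velocity=0.15, rot=None, stop_force=None): straight line of the TCP; rot=None keeps the orientation; velocity is the mean speed in m/s. With stop_force (N) it stops when the force on the tool has changed by that much, and returns True; else False.
- env.goto_joints(angles): joint-space move.
- env.grip(opening, f_grip=None): finger opening in m; f_grip is the grip in N (None keeps the last); returns when the fingers have stopped.
- env.dwell(seconds).
- kin.inverse_kinematics(position, orientation): joint angles nearest the present ones, or None.
- env.get_state(): the state.
- camera(name): name is "scene" or "top" or "wrist"; returns (picture, depth): 480x640x3 uint8, blue, green, red; 480x640 float32, m along the optical axis (not along the pixel's ray), 0 where there is no reading.
- calibration(name): a dict with "fx", "fy", "cx", "cy" (pixels), "rvec" (rotation vector, rad) and "tvec" (3), from world to camera coordinates, as OpenCV has them. Camera axes: x right, y down, z forward; pixel columns grow to the right and rows downward; lengths in m; the calibration is good to about 2 mm. The wrist camera is an equidistant fisheye: a pixel r from the principal point sees the ray r / f radians off the axis. A picture is of the moment at which its call begins: read the wrist's pose just before it. calibration takes no time and is no camera call; for the wrist camera it gives the pose at the moment of the call.
A pose or a line that the arm cannot do raises env.PlanningError and nothing moves.
- job.job_done(): hands the job in; it is judged then, once.
The state is a dict: "time": time; "qpos": joint angles; "joint_velocities": joint speeds; "joint_torque": joint torques, N m; "tcp_pos": TCP position; "orientation": TCP orientation; "force": force on the tool from outside, world axes, zero at the start; "torque": the same for the moment, N m; "opening": finger opening in m; "gripper_force": force on a finger pad.
Only numpy, scipy, OpenCV 4.12 (cv2) and the standard library are available. Lean on these libraries where they do the work, as an engineer would, in place of code of your own. Each camera call takes 0.05 s, during which the arm holds its last target. There are 200 camera calls.

### The job

Take the loose lid off the filter housing: by its tab, tip it up clearly aslant about its far edge, lift it off and lay it flat on the bench beside the housing. Then grip the knurled collar that stands inside, turn it clockwise until its hidden keyway drops over the pin, push it fully home against its spring, and finish while still holding it pushed home; leave the other things on the bench alone.

Things in the scene. Friction and masses are not known exactly. Their poses are not given: they have to be found in the camera images.
- housing: Fixed grey filter housing, an open round pot: 160 mm across outside, 146 mm inside, rim 70 mm and inner floor 10 mm above the bench; four low feet reach 105 mm from the axis, a port at its back (+x) 118 mm. Origin on its axis at bench level, z up.
- spigot (a point): Centre of the top of the spigot on the housing's axis, 46 mm above the bench, inside the collar: 29 mm diameter, with a shoulder 21.5 mm above the bench. One round pin (8 mm, its top 29 mm above the bench) sticks out sideways from it at an angle that is not told; the collar hides it. Axes as the housing.
- lid_mid (a point): Centre of the loose round steel lid (about 0.16 kg), at the underside of its flange: flange 161 mm diameter, 5 mm thick, lying on the rim; under it a locating plug, 136 mm diameter, 5 mm thick, hanging inside the rim with 5 mm play all round. z up; -x points to the tab, which is on the robot's side, up to 45 degrees off.
- lid_tab (a point): Grasp point of the lid's upright pull tab: a plate 10 mm thick along the lid's x, 28 mm wide along y, standing 36 mm above the flange's top. The point is in its middle, 62 mm from the lid's centre, 23 mm above the flange's top, 13 mm below the tab's top. Axes as the lid.
- lid_far (a point): Point on the lid's edge opposite the tab, 80.5 mm from its centre, at the underside of the flange: the lid tips about this edge. Axes as the lid.
- lid: The same lid: origin at the centre of its plug's underside, 5 mm below lid_mid; 65 mm above the bench at the start, 0 when the lid is laid flat on the bench on its plug (the flange's top is then 10 mm up).
- collar_mid (a point): Centre, half-way up, of the knurled collar: a round metal cap 54 mm in diameter, 32 mm high, closed on top, about 0.13 kg, loose on the spigot (1.5 mm play all round), under the lid. At the start it stands level on the spring plate, this point 46 mm and its top 62 mm above the bench; home, this point is 37.5 mm up. z up.
- collar: The same collar, origin at its underside. Its bore has one unseen keyway, 12 mm wide for the 8 mm pin (2 mm free either side, about 0.1 rad; the round pin draws it in a little more). It comes over the pin by a clockwise turn (seen from above) of 0.45 to 1.15 rad in all. Before that the pin stops a push after about 1 mm (2 to 3 with give); once over the pin it goes 8.5 mm down to the shoulder.
- spring_plate (a joint): How far the spring plate under the collar, a ring of 52 mm outer diameter, is pushed down: 0 at rest, 0.0085 m with the collar home. It needs about 4 N to start and 8 N at home, and lifts the collar again as soon as that is let go.
- bushing: Bystander: grey turned bushing ring, 42 mm in diameter, 14 mm high, lying on the bench; origin at the centre of its underside.
- spanner: Bystander: double open ended spanner, 164 mm long (along its y), 35 mm wide, 8 mm high, lying on the bench; origin at the centre of its underside.
- beech_block: Bystander: beech offcut 62 x 130 x 42 mm (long along its y) lying on the bench; origin at the centre of its underside.

How it is judged:
On the way, in this order (a step that is already met when the one before it is completed fails the run):
1. the lid is tipped up at its tab about its far edge, which is still at the rim (angle between lid_mid's own z axis and vertical above 0.15 rad and z of lid_far in the frame of housing below 0.09 m and horizontal distance between lid_mid and housing below 0.05 m), for 0.1 s.
2. the lid lies flat on the bench beside the housing, let go (height (world z) of lid_mid below 0.012 m and angle between lid_mid's own z axis and vertical below 0.06 rad and horizontal distance between lid_mid and housing above 0.155 m and contact force between the fingers and lid below 0.1 N and linear speed of lid below 0.03 m/s), for 0.2 s.
3. the collar's keyway has dropped over the pin (z of collar_mid in the frame of housing below 0.042 m), for 0.1 s.
At the end, for the whole second after the job is handed in: The fingers still hold or press the collar (over 2 N), home within 1.8 mm, within 4 mm of the axis, level within 0.08 rad, spring plate down over 6.5 mm; the lid lies flat (0.06 rad) on the bench, let go and at rest, its centre over 155 mm from the housing's axis (all of step 2 and z of collar_mid in the frame of housing below 0.0393 m and horizontal distance between collar_mid and housing below 0.004 m and angle between collar_mid's own z axis and vertical below 0.08 rad and value of joint spring_plate above 0.0065 m and contact force between the fingers and collar above 2 N); the arm keeps its last pose, push and grip.
It fails at once if bushing is moved by more than 30 mm (distance of bushing from where it was at the start of the episode above 0.03 m).
It fails at once if spanner is moved by more than 30 mm (distance of spanner from where it was at the start of the episode above 0.03 m).
It fails at once if beech_block is moved by more than 30 mm (distance of beech_block from where it was at the start of the episode above 0.03 m).
It also fails if it takes over 48 s, if anything falls off the work surface, if the arm or the gripper's body presses on something with over 40 N, if the wrist force passes 120 N, or if a joint passes its speed limit or range.

## Working session

There is one attempt and no reset: what is moved stays moved. The work goes in short steps, each a Python script; the robot and the scene stay as the last script left them, time stands still between calls to the robot, and variables do not carry over. Pictures are saved under pics/ and viewed, at most 10 in all, crops included, and the job is handed in when it is done.

```bash
mkdir -p pics
cat > h.py <<'E'
import numpy as np, cv2
from cell import env, kin, camera, calibration, job
from scipy.spatial.transform import Rotation as R
def cam(n):
    c=calibration(n); p,d=camera(n); return c,p,d
def world(c,u,v,z):  # depth z
    p=np.array([(u-c["cx"])/c["fx"]*z,(v-c["cy"])/c["fy"]*z,z])
    M=cv2.Rodrigues(np.array(c["rvec"],float))[0]
    return M.T@(p-np.array(c["tvec"]).ravel())
def cloud(c,d):
    v,u=np.mgrid[:480,:640]
    P=np.stack([(u-c["cx"])/c["fx"]*d,(v-c["cy"])/c["fy"]*d,d],-1)
    M=cv2.Rodrigues(np.array(c["rvec"],float))[0]
    return (P-np.array(c["tvec"]).ravel())@M
def q(m):
    x=m.as_quat(); return [x[3],x[0],x[1],x[2]]
def down(yaw): # tool z down, tool y along world angle yaw
    y=np.array([np.cos(yaw),np.sin(yaw),0]); z=np.array([0,0,-1.]); 
    return R.from_matrix(np.stack([np.cross(y,z),y,z],1))
E
python3 - <<'E'
from h import *
for n in("top","scene"):
    c,p,d=cam(n); cv2.imwrite(f"pics/{n}0.png",p); np.savez(n+"0.npz",d=d,p=p)
    print(n,c)
print(env.get_state())
E
```

```text
top {'fx': 601.5651154848105, 'fy': 601.5651154848105, 'cx': 315.87907367101747, 'cy': 239.55982612814677, 'rvec': array([ 2.12831799, -2.12762151,  0.19228188]), 'tvec': array([0.02448104, 0.54145371, 1.62704074])}
scene {'fx': 436.8151321442774, 'fy': 436.8151321442774, 'cx': 322.1945257406632, 'cy': 235.3156573206691, 'rvec': array([ 1.91676949, -1.00857427,  0.59068213]), 'tvec': array([-0.2875374 ,  0.29273366,  0.86722994])}
{'time': 0.1, 'qpos': array([-1.32010364,  0.47774103,  0.02233711,  1.55633328, -0.01151556,
        1.10929766, -0.08309485]), 'joint_velocities': array([ 0.0012544 , -0.00275347, -0.00026381, -0.00305632,  0.00055174,
       -0.00026815, -0.00121617]), 'joint_torque': array([ 4.38737581e-03, -5.97753775e+01,  1.61387376e+00, -2.81953239e+01,
        1.28676061e-02,  4.97130502e-03,  1.29593752e-05]), 'tcp_pos': array([0.23687462, 0.63163835, 0.30301505]), 'orientation': array([-9.57906824e-05,  1.78424081e-01,  9.83953335e-01, -8.20155168e-04]), 'force': array([ 0.25258301, -0.19882698, -0.61624556]), 'torque': array([ 0.00699815, -0.03593049,  0.02829484]), 'gripper_force': 0.0, 'opening': 0.08574000165191217}
```

View pics/top0.png

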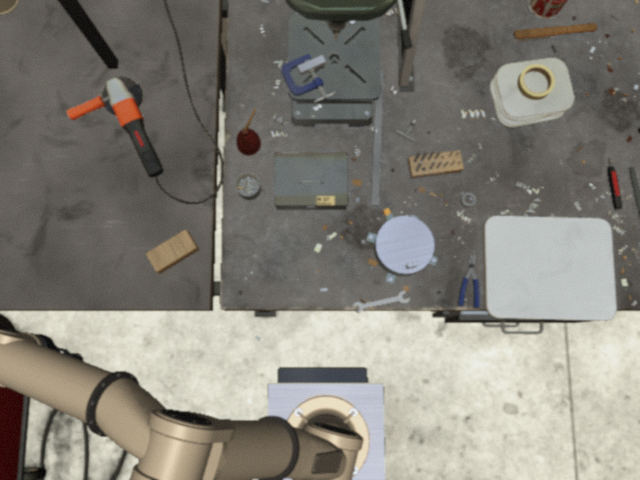

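View pics/scene0.png

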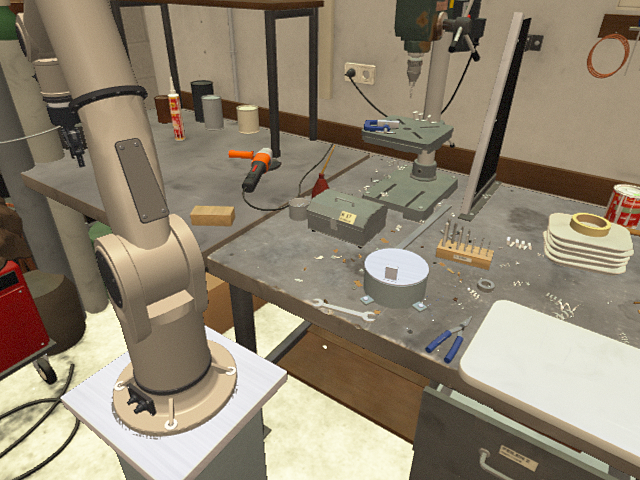

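The top view shows the lid at about (405,245), with its tab near (408,266). The spanner is at (382,301), the bushing at (470,199) and the toolbox at (312,180). The bench at about (335,250) is free.

Run:
```python
from h import *
f=np.load("top0.npz"); c=calibration("top"); P=cloud(c,f["d"])
for u,v in((405,245),(408,266),(470,199),(382,301),(335,250),(345,310),(405,305)): print(u,v,P[v,u].round(3))
roi=P[200:300,360:450].reshape(-1,3)
lid=roi[(roi[:,2]>.065)&(roi[:,2]<.085)]
(cx,cy),r=cv2.minEnclosingCircle((lid[:,:2]*1000).astype(np.float32)); print("lid",cx,cy,r,lid.mean(0),np.median(lid[:,2]))
print("bbox c",(lid.min(0)+lid.max(0))/2, np.ptp(lid,0))
tab=roi[(roi[:,2]>.09)&(roi[:,2]<.13)]; print("tab",len(tab),tab.mean(0),tab.min(0),tab.max(0))
f2=np.load("scene0.npz"); P2=cloud(calibration("scene"),f2["d"])
r2=P2[235:310,350:440].reshape(-1,3)
t2=r2[(r2[:,2]>.09)&(r2[:,2]<.13)&(abs(r2[:,1]-lid[:,1].mean())<.1)]; print("tab2",len(t2),t2.mean(0),t2.min(0),t2.max(0))
print(np.round(np.linalg.svd(t2-t2.mean(0))[2],2))
l2=r2[(r2[:,2]>.067)&(r2[:,2]<.085)]; print("bbox2",(l2.min(0)+l2.max(0))/2,np.ptp(l2,0),np.median(l2[:,2]))
# free area: heights near left
for v in range(205,310,6): print(v,' '.join('%4d'%(1000*P[v,u,2]) for u in range(290,440,6)))
p=cv2.resize(f["p"][190:315,280:480],None,fx=4,fy=4,interpolation=cv2.INTER_CUBIC); cv2.imwrite("pics/c1.png",p)
```

```text
405 245 [ 0.521 -0.219  0.077]
408 266 [ 0.459 -0.221  0.108]
470 199 [ 0.672 -0.425 -0.007]
382 301 [ 0.374 -0.161  0.008]
335 250 [ 0.52 -0.03 -0.  ]
345 310 [ 0.35  -0.058 -0.018]
405 305 [ 0.363 -0.225  0.006]
lid 524.0764770507812 -217.2552490234375 80.6832504272461 [ 0.52451783 -0.21684653  0.07509164] 0.07511768650541129
bbox c [ 0.5239884  -0.21713824  0.07499979] [0.16116624 0.15970786 0.01963036]
tab 50 [ 0.46265074 -0.22929306  0.10782708] [ 0.45610162 -0.24450123  0.09050827] [ 0.47008568 -0.21721239  0.11980678]
tab2 108 [ 0.46040366 -0.23181282  0.10193475] [ 0.45440425 -0.2455163   0.09000545] [ 0.46980991 -0.21688761  0.11181408]
[[ 0.25 -0.96  0.1 ]
 [ 0.14  0.14  0.98]
 [ 0.96  0.23 -0.17]]
bbox2 [ 0.5236987  -0.21789468  0.07597887] [0.16252388 0.16093003 0.01778936] 0.07394127169398541
205   80   74   86   80   73   73   70   74   74   68    5    9   -3    5    7    3   -2    0    1   -4    0    0    3   -2   11
211    0    0   -4    0    4   -6    6    2    2    1   -9   -2    0    3    0    0   36   -2   -4    7    0    2   -3    1    1
217   -4    4    8    1  
[... 1338 characters left out ...]
   -4   -2    3   14    0    0    0   -4    0    6   15
283    2    4    1    4    0    1    1   -2    1    2    1    0    0   -5    1    1    3    1    8  -11    0    3   -4   -4   -2
289    0   -1   -5   -7    0    3   10    2   -3    0    1    0    0    9   -1    0    1   -4    0    7    7   -5    8    5    1
295   -1   -5   -3    0   -4   -1   -5    2    2    2   -5    0    1    0   -3    0    0    1    8    7    5   -7    1    4    4
301   -3    0   -3   -2   -6   -3    0   -9   -3    2    5   -9    5    5    9   10   18    4    0    1   -1   -8    0   -2   -4
307   -3   -1    0   -2   -2   -8   -7    1   -4   -3    2    0    5  -12   -4   -1   -1    1   -1   -4   -3   -4    1    0   -4
```

View pics/c1.png

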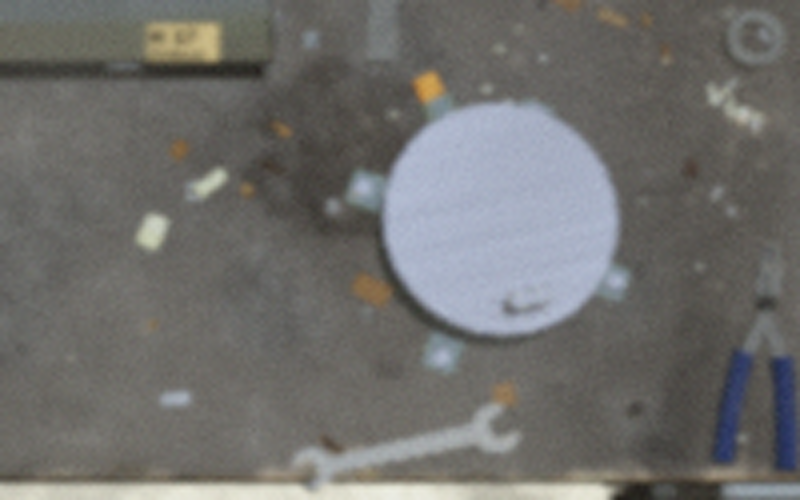

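The crop shows the lid centred at crop (501,218) and the tab at (525,303). That puts the lid at (0.524,-0.217) with yaw about 0.21 rad, so I'll approach the tab and check the planned poses first.

```bash
cat >> h.py <<'E'
C=np.array([.524,-.217,0]); YAW=.21
ex=np.array([np.cos(YAW),np.sin(YAW),0]); ey=np.array([-ex[1],ex[0],0])
TAB=C-.062*ex+[0,0,.152]; FAR=C+.0805*ex+[0,0,.070]
PLACE=np.array([.505,-.01,0])
def tilt(a,lift=0,base=0):
    r=R.from_rotvec(ey*a); return FAR+r.apply(TAB-FAR)+[0,0,lift], r*down(YAW+base)
E
python3 - <<'E'
from h import *
for b in(0,np.pi):
    for n,(p,r) in dict(tab=tilt(0,0,b),t=tilt(.28,0,b),tl=tilt(.28,.06,b)).items(): print(b,n,p.round(3),np.round(kin.inverse_kinematics(p,q(r)),2))
    print(np.round(kin.inverse_kinematics(PLACE-.062*ex+[0,0,.087],q(down(YAW+b))),2))
env.reach(TAB+[0,0,.08],q(down(YAW)))
c,p,d=cam("wrist"); cv2.imwrite("pics/w1.png",p)
s=env.get_state(); print(s["time"],s["tcp_pos"],s["qpos"].round(2),c)
E
```

```text
0 tab [ 0.463 -0.23   0.152] [-0.18  0.51  0.67  2.09 -0.49  0.7   1.02]
0 t [ 0.491 -0.224  0.188] [-0.39  0.69  0.92  1.9  -0.41  1.06  0.92]
0 tl [ 0.491 -0.224  0.248] [-0.42  0.6   0.96  1.85 -0.33  1.17  0.88]
[-0.39  0.5   0.37  2.26 -0.42  0.44  0.53]
3.141592653589793 tab [ 0.463 -0.23   0.152] [-0.51  0.89  1.27  2.11 -1.05  1.02 -1.6 ]
3.141592653589793 t [ 0.491 -0.224  0.188] [-0.54  0.94  1.27  1.9  -0.72  1.21 -1.91]
3.141592653589793 tl [ 0.491 -0.224  0.248] [-0.55  0.81  1.27  1.86 -0.58  1.26 -2.  ]
[-0.96  1.01  1.26  2.29 -1.3   0.99 -1.77]
3.2833 [ 0.46382584 -0.22929542  0.2319524 ] [-0.36  0.42  0.89  2.04 -0.43  0.87  0.98] {'fx': 371.64829954431775, 'fy': 371.64829954431775, 'cx': 313.6946283925839, 'cy': 240.1126464361497, 'rvec': array([-2.81877886, -0.30044616, -0.04851281]), 'tvec': array([-0.40567433, -0.32360783,  0.2128584 ])}
```

View pics/w1.png

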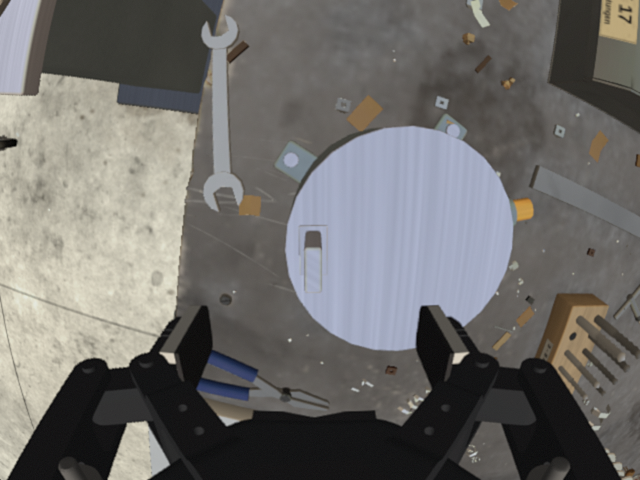

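The wrist view shows the tab at (313,262). It is centred between the pads (185 and 440) and its long axis is square to the closing line, so I'll grasp and tip.

Run:
```python
from h import *
env.movel(TAB,velocity=.12,stop_force=15)
env.grip(0.0,f_grip=70)
s=env.get_state(); print(s["time"],s["tcp_pos"],s["opening"],s["gripper_force"],s["force"].round(1))
for a in(.07,.14,.21,.28):
    p,r=tilt(a); env.movel(p,velocity=.06,rot=q(r)); 
    s=env.get_state(); print(s["time"],s["tcp_pos"].round(3),s["force"].round(1),s["torque"].round(2))
env.dwell(.2)
c,p,d=cam("scene"); cv2.imwrite("pics/s1.png",cv2.resize(p[190:330,300:500],None,fx=3,fy=3))
```

```text
4.7833 [ 0.46351681 -0.22994472  0.15225596] 0.008783768931177542 68.81740808486938 [-0.8  0.1  4.4]
5.125 [ 0.47  -0.228  0.161] [0.9 0.7 0.1] [ 0.09 -0.45  0.06]
5.4667 [ 0.476 -0.227  0.171] [ 0.8  0.8 -0. ] [ 0.12 -0.5   0.02]
5.8083 [ 0.483 -0.226  0.179] [ 1.2 -0.1 -0.4] [ 0.15 -0.59 -0.03]
6.15 [ 0.491 -0.224  0.188] [ 0.7 -0.2 -0.4] [ 0.18 -0.63  0.03]
```

View pics/s1.png

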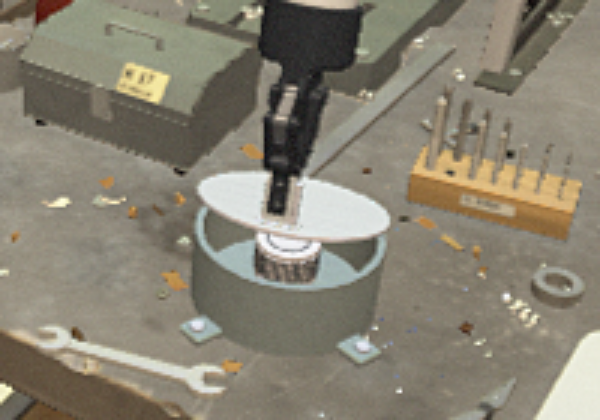

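The scene view shows the lid aslant with its far edge at the rim, and the collar in view. Next I lift it and lay it down.

Run:
```python
from h import *
p,r=tilt(.28,.06); env.movel(p,velocity=.15)
T=PLACE-.062*ex; d=q(down(YAW))
env.movel(T+[0,0,.17],velocity=.15,rot=d)
env.movel(T+[0,0,.10],velocity=.12)
print(env.movel(T+[0,0,.083],velocity=.04,stop_force=8), env.get_state()["tcp_pos"],env.get_state()["force"])
env.grip(.085); 
env.dwell(.3)
env.movel(env.get_state()["tcp_pos"]+[0,0,.14],velocity=.25)
s=env.get_state(); print(s["time"],s["tcp_pos"],s["qpos"].round(2))
c,p,dd=cam("top"); P=cloud(c,dd)
W=P[200:310,280:470].reshape(-1,3)
m=(W[:,2]>.003)&(W[:,2]<.02)&(np.linalg.norm(W[:,:2]-PLACE[:2],axis=1)<.09)
print("lid",W[m].mean(0),(W[m].min(0)+W[m].max(0))/2,np.median(W[m][:,2]))
hr=W[(W[:,2]>.05)&(W[:,2]<.08)&(np.linalg.norm(W[:,:2]-C[:2],axis=1)<.09)]
rim=hr[np.linalg.norm(hr[:,:2]-C[:2],axis=1)>.07]
A=np.c_[2*rim[:,:2],np.ones(len(rim))]; sol=np.linalg.lstsq(A,(rim[:,:2]**2).sum(1),rcond=None)[0]
print("housing",sol[:2],np.sqrt(sol[2]+sol[:2]@sol[:2]),len(rim),(rim.min(0)+rim.max(0))/2)
co=hr[np.linalg.norm(hr[:,:2]-C[:2],axis=1)<.045]; print("collar",co.mean(0),(co.min(0)+co.max(0))/2,np.ptp(co,0))
cv2.imwrite("pics/t2.png",cv2.resize(p[190:315,280:480],None,fx=4,fy=4))
```

```text
True [ 0.44475767 -0.02276356  0.086626  ] [0.12084614 0.18241165 4.82282595]
11.4167 [ 0.44373077 -0.02210002  0.22585733] [-0.93  0.32  1.01  2.21 -0.38  0.8   0.54]
lid [0.52079078 0.04748561 0.00918075] [0.5183898  0.01547543 0.0112027 ] 0.009087365232873911
housing [ 0.52311539 -0.21735902] 0.0760470051187394 604 [ 0.52632204 -0.21819705  0.06492024]
collar [ 0.52268517 -0.21766112  0.06237875] [ 0.52312575 -0.21772911  0.06349925] [0.05393938 0.05313702 0.02411804]
```

View pics/t2.png

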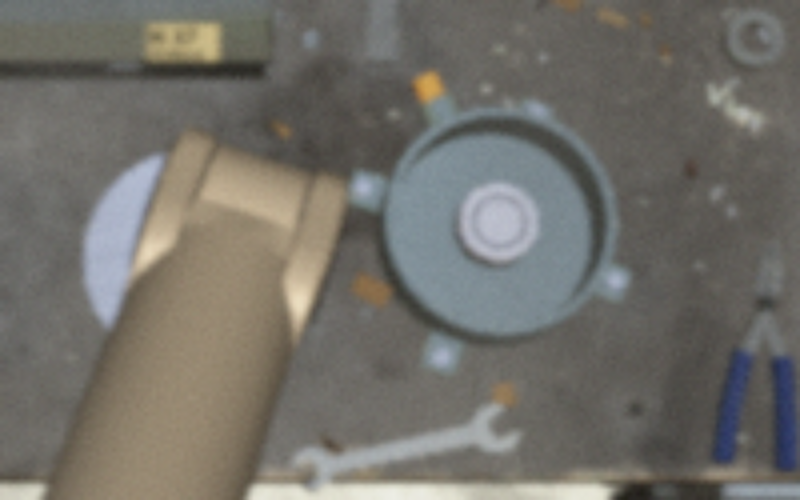

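The lid lies flat at the left, clear of the housing. The collar is at crop (498,222), about (0.523,-0.2175) in world. Next: grip it.

```bash
cat >> h.py <<'E'
K=np.array([.523,-.2175,0]); Y0=.85
E
python3 - <<'E'
from h import *
a=K+[0,0,.20]
print(np.round(kin.inverse_kinematics(a,q(down(Y0))),2))
env.reach(a,q(down(Y0)))
for y in(0,.6,1.2): print(np.round(kin.inverse_kinematics(K+[0,0,.095],q(down(Y0-y))),2))
env.movel(K+[0,0,.115],velocity=.15,stop_force=12)
f0=env.get_state()["force"]
env.movel(K+[0,0,.100],velocity=.06,stop_force=10)
env.grip(.0,f_grip=40)
s=env.get_state(); print(s["time"],s["tcp_pos"],s["opening"],s["gripper_force"],f0.round(1),s["force"].round(1),s["torque"].round(2),s["qpos"].round(2))
c,p,d=cam("wrist"); cv2.imwrite("pics/w2.png",p)
c,p,d=cam("top"); P=cloud(c,d); W=P[200:310,280:380].reshape(-1,3)
W=W[(W[:,2]>.003)&(W[:,2]<.02)]; print("lid",(W.min(0)+W.max(0))/2,np.median(W,0),np.ptp(W,0))
E
```

```text
[-0.23  0.5   0.68  1.95 -0.42  0.84  1.53]
[-0.13  0.66  0.55  1.99 -0.56  0.65  1.64]
[-0.22  0.7   0.68  2.   -0.7   0.69  1.16]
[-0.31  0.76  0.82  2.   -0.83  0.75  0.67]
13.9083 [ 0.5231336  -0.21765352  0.10033678] 0.052960889644518686 42.25065221578234 [-1.  -0.3 -0.2] [-0.4  0.6  3.2] [-0.04  0.19  0.02] [-0.13  0.65  0.56  1.99 -0.55  0.66  1.63]
lid [ 0.51032882 -0.01504701  0.01142944] [ 0.54944009 -0.00705975  0.00780397] [0.31137341 0.28583789 0.01685689]
```

View pics/w2.png

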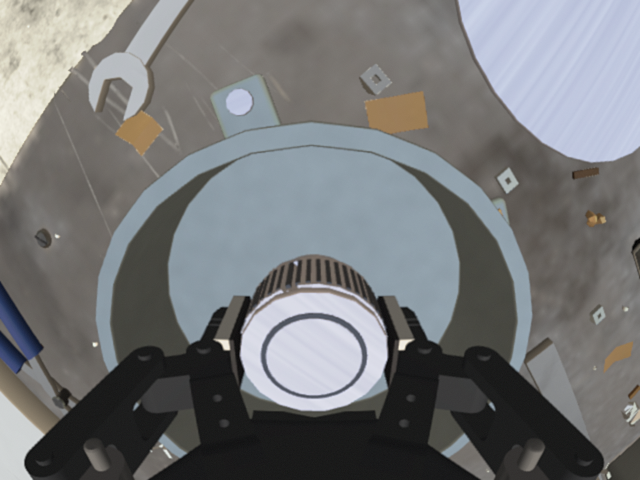

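The collar is held squarely between the pads at (315,345). I'll start the turn and search, probing by force.

Run:
```python
from h import *
z0=.100
def turn(t,z): env.movel(K+[0,0,z],velocity=.03,rot=q(down(Y0-t)))
for t in(.1,.2,.3,.4): turn(t,z0)
s=env.get_state(); print(s["time"],s["force"].round(1),s["torque"].round(2))
for t in np.arange(.45,1.35,.11):
    turn(t,z0)
    hit=env.movel(K+[0,0,z0-.006],velocity=.02,stop_force=12)
    s=env.get_state(); dz=z0-s["tcp_pos"][2]
    print(round(t,2),s["time"],hit,round(dz*1000,2),s["force"].round(1),s["torque"].round(2),flush=True)
    if dz>.005: break
    if s["time"]>36: break
```

```text
15.0083 [ 0.7 -0.2  2.6] [-0.04 -0.06 -0.09]
0.45 15.4917 True 1.39 [-1.2  2.  11.2] [ 0.38  0.52 -0.01]
0.56 16.0083 True 2.78 [0.7 1.4 7.4] [ 0.25  0.11 -0.12]
0.67 16.7167 False 6.24 [0.1 0.6 3.3] [ 0.11 -0.04 -0.03]
```

It dropped in at 0.67 rad. Now push it home.

Run:
```python
from h import *
hit=env.movel(K+[0,0,.0885],velocity=.015,stop_force=20)
s=env.get_state(); print(hit,s["time"],s["tcp_pos"],s["force"].round(1),s["torque"].round(2),s["gripper_force"],s["opening"])
env.dwell(.3)
c,p,d=cam("scene"); P=cloud(c,d); np.save("sd.npy",d)
W=P[230:310,340:450].reshape(-1,3); r=np.linalg.norm(W[:,:2]-K[:2],axis=1)
k=W[(r<.024)&(W[:,2]>.03)&(W[:,2]<.075)]; print("collar top z",len(k),np.percentile(k[:,2],[10,50,75,90]))
b=np.load("scene0.npz")
L=P[200:300,250:400].reshape(-1,3); L=L[(np.linalg.norm(L[:,:2]-PLACE[:2],axis=1)<.075)&(L[:,2]<.03)&(L[:,2]>-.02)]
A=np.c_[L[:,:2],np.ones(len(L))]; print("lid plane",np.linalg.lstsq(A,L[:,2],rcond=None)[0],np.median(L[:,2]))
cv2.imwrite("pics/s3.png",cv2.resize(p[190:330,300:500],None,fx=4,fy=4))
```

```text
True 17.0 [ 0.52302843 -0.21749457  0.09203989] [-1.8  1.6  7.8] [0.2  0.35 0.02] 42.74223898446962 0.05309282516271583
collar top z 53 [0.05112715 0.05285007 0.05351295 0.05441794]
lid plane [-0.01867084 -0.00064289  0.01868001] 0.008908050329798411
```

View pics/s3.png

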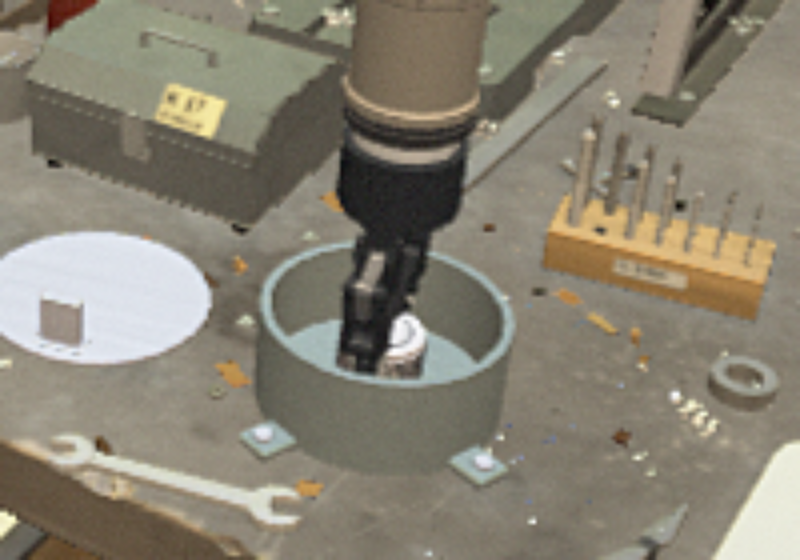

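The collar top is at about 53 mm (home is 53.5) and the lid lies flat. I'll press slightly more for margin and check that the force holds.

Run:
```python
from h import *
for z in(.0915,.0908,.0900):
    h=env.movel(K+[0,0,z],velocity=.01,stop_force=25); env.dwell(.3)
    s=env.get_state(); print(z,h,s["time"],s["tcp_pos"].round(4),s["force"].round(1),s["torque"].round(2),s["opening"])
    if s["force"][2]>22: break
```

```text
0.0915 False 17.9 [ 0.523  -0.2175  0.092 ] [-2.7  2.7 12. ] [ 0.33  0.52 -0.03] 0.05297828955033162
0.0908 False 18.45 [ 0.523  -0.2175  0.0919] [-3.5  4.  19.1] [0.66 1.   0.03] 0.05290107749599372
0.09 False 19.0 [ 0.523  -0.2176  0.0919] [-7.2  6.2 29.2] [ 0.96  1.56 -0.01] 0.05319151478672804
```

It is against a firm stop at the shoulder, after 8.4 mm of travel. I'll ease the push a little and hand in.

Run:
```python
from h import *
env.movel(K+[0,0,.0906],velocity=.01); env.dwell(.5)
s=env.get_state(); print(s["time"],s["tcp_pos"].round(4),s["force"].round(1),s["gripper_force"])
print(job.job_done())
```

```text
19.75 [ 0.523  -0.2176  0.0919] [-5.2  4.  22.5] 44.090914949265425
the job is handed in; nothing more can be done
None
```

I handed the job in at 19.75 s: the lid lies flat on the bench beside the housing, and the collar, keyed over the pin after a turn of about 0.67 rad, is held pushed home with about 22 N; the judge's verdict was not shown.

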